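Load the shuttle jig and index it under the drill bush, holding the pin home

ROBOT

A 6-joint arm with a two-finger parallel gripper is mounted at the origin on the work surface. World frame = base frame: x ahead of the robot, y to its left, z up, the work surface at z = 0. Lengths are in m, angles in degrees, forces in N, time in s.
With the tool pointing down it reaches from about 0.35 to 0.875 m from the base axis. Payload 4.2 kg.
Tool frame: the origin (TCP) lies between the finger pads; the fingertips stand 17 mm ahead of it and the grasp point (between the pads) lies 2 mm behind it; z points along the fingers, y is the line along which they close (so a half turn about z gives the same grasp; the last joint's range is limited). The gripper opens to 87 mm and grips with 3 to 60 N. Pads are 19 mm wide; open, the fingers measure 117 mm over their backs; the gripper's body (75 mm by 190 mm) begins 51 mm behind the grasp point.
Start: joints at [78.415, 22.042, 0.453, 0, -68.411, -14.817], TCP at [0.278, 0.56, 0.24] pointing down, gripper open.
Joint ranges: [-179.83, 179.83], [-69.29, 118.12], [-61.27, 80.66], [-181.25, 117.63], [-171.15, -9.14], [-177.46, 177.46]. Speed limits (degrees/s): [159.86, 159.86, 180, 180, 180, 180].

INTERFACE

Orientations are given as a 3x3 rotation matrix whose columns are the frame's x, y, z axes.
In Python, from station import r gives the robot as it stands.
- The arm moves only by the tool servo_tool, never from a script. Its argument "targets" is a list of rows, each a list of 5 numbers: the shift along the world's x, y, z in units of 30 mm (1.0 is 30 mm), then the turn about the world's z in rad, then the finger opening in mm, from 0 to 87. In form: [[x, y, z, turn, gripper], ...]. A call has exactly 5 rows; each row is the pose to reach, as a shift and turn from the pose commanded when the call began; what a row does not reach only later rows make up. A row lasts 1/12 s, in which the tool goes at most 41.7 mm and 7.16 degrees, less where a joint would pass 70% of its speed; a pose out of reach is approached as far as the arm can. A call with a gripper value outside its range is refused whole. The fingers move at their own pace and stop on an object; the grip force is fixed at half the most. Time passes only in rows, so rows that repeat a pose let the fingers close, or fill a call up. It gives the time, the measured TCP pose, the force, the opening and the grip force at its end, in the units of the state.
- r.sense(): the state, without advancing time (a new reading comes with each control period).
- r.capture(name): name is "side" or "top"; returns a dict with "pixels" (400x640x3 uint8, red, green, blue), "fx", "fy", "cx", "cy" (pixels), "world_from_camera" (4x4, takes a point from camera to world coordinates). Camera axes: x right, y down, z forward; pixel columns grow to the right and rows downward; lengths in m; the calibration is good to about 2 mm. A picture is of the moment at which its call begins. There is no depth.
- r.finish_job(): hands the job in; it is judged then, once.
The state is a dict: "time_s": time; "joints": joint angles; "joint_velocities": joint speeds; "effort": joint torques, N m; "tcp_pos": TCP position; "ee_rot": TCP orientation; "wrist_force": force on the tool from outside, world axes, zero at the start; "moment": the same for the moment, N m; "gripper_width": opening from 0.0 (shut) to 1.0 (fully open); "gripper_force": force on a finger pad.
Only numpy, scipy, OpenCV 4.12 (cv2) and the standard library are available. Lean on these libraries where they do the work, as an engineer would, in place of code of your own. Each camera call takes 0.05 s, during which the arm holds its last target. There are 200 camera calls.

TASK

Load the bare aluminium blank flange down into the round nest of the shuttle jig so that it is fully seated, and let go of it. Then pull up the black plunger knob, slide the carriage to the next hole so that the blank stands under the red drill-bush plate, and let the pin drop fully home. Finish still holding the knob, pressing it firmly down for the drilling to come; leave the finished brass bushes, the hand tools, the V-block and the oiler where they are.

Things in the scene. Friction and masses are not known exactly. Their poses are not given: they have to be found in the camera images.
- slide: Fixed base of the shuttle jig: green plate 205 x 310 x 10 mm with two square steel tubes along its y axis, tops 38 mm above the table. Origin at table height under the nest's load position. Its +y is positive travel, its -x points roughly to the robot; place and yaw vary
- index_strip: Steel strip 24 x 276 x 4 mm on the front tube, 85 mm to the slide's -x of the nest line, top 42 mm above the table, with three holes 10 mm wide at the slide's y = -75, 0 and +75 mm. The pin starts in the middle hole. Origin at the strip's middle, underside; axes as the slide's
- carriage (a joint): Travel of the aluminium carriage (150 x 110 mm, top 56 mm above the table) along the slide's y axis, in m: 0 = load position, +0.075 and -0.075 = pin over the other two holes, end stops at +-0.084. It starts at 0 (within the 1 mm play of the pin) and cannot move until the plunger is pulled. Moving it takes about 2 N
- nest_floor (a point): Centre of the floor of the round pocket in the steel nest block on the carriage (block 70 x 70 mm, pocket 48.6 mm wide, 8 mm deep, 3 mm chamfer; floor 68 mm, rim 76 mm above the table). Axes as the slide's; moves with the carriage. While loading, brackets stand 57 mm from its centre on both y sides: close the fingers along the slide's x axis
- knob_mid (a point): Centre of the black plunger knob: upright cylinder 30 mm wide, 24 mm high, on the carriage 85 mm to the slide's -x of the nest centre; 90 mm above the table with the pin home. Axes as the slide's. Close the fingers along the slide's y axis to stay clear of nest and brackets; fingertips may reach down beside the barrel to the carriage
- plunger (a joint): Height of the plunger above fully home, m: 0 = knob on its barrel, pin 9 mm deep in a hole; 0.009 = nose just clear of the strip (it rides there between holes); 0.013 = upper stop. A spring pushes it down with 6 N at home, 11 N at the upper stop. Pin 8 mm wide with a round nose
- knob: The plunger knob as a body; origin at the centre of its underside, 12 mm below knob_mid
- barrel: The plunger's barrel on the carriage, 24 mm wide, 22 mm high, foot 26 x 30 x 6 mm; the knob's underside lands on its top when the pin is home. Origin on the carriage's top, under the knob
- drill_bush (a point): Centre of the underside of the red drill-bush plate (arm 36 mm wide, steel drill bush 24 mm wide), 118 mm above the table; the highest part is 136 mm above the table. It is bolted over the +75 mm or the -75 mm station, its post behind the rear tube
- tap_sleeve (a point): The same point of the blue bracket with the brass tapping sleeve (highest part 140 mm above the table), bolted over the other station; not used now
- blank: Bare aluminium flanged blank without a bore: flange 46 mm wide and 8 mm thick with a 2.5 mm chamfer underneath, hub above it 28 mm wide, 42 mm high in all, 0.08 to 0.15 kg. Origin at the centre of the flange's underside, z up the hub. It stands flange down in the parts tray
- tray: Blue fixed parts tray 215 x 120 mm, walls 14 mm high, floor 5 mm thick; the blank and two brass bushes stand in it in a row along its x axis, 66 mm apart, in any order. It is left or right of the jig. Origin at table height under its centre
- brass_a: Finished brass bush, same shape as the blank, dark bore on top; origin as the blank's
- brass_b: The other finished brass bush, alike
- mat: Black rubber bench mat 215 x 130 x 4 mm with a wrench and a brush on it, on the other side of the jig from the tray
- wrench: Steel wrench about 180 mm long lying on the mat, origin at its middle
- brush: Bench brush about 200 mm long with a wooden handle lying on the mat, origin at its middle
- vblock: Steel V-block 45 x 50 x 38 mm on the bench
- oiler: Red oil can, 54 mm wide, 130 mm high, standing on the bench
Things that resemble listed ones, but are neither listed nor needed, are in the scene too. What is shaped like the blank but purple is not meant.

How it is judged (in metres and radians):
On the way, in this order (a step that is already met when the one before it is completed fails the run):
1. the blank sits flange down, fully home in the nest, and is let go, with the carriage still at the load position (horizontal distance between blank and nest_floor below 0.004 m and z of blank in the frame of nest_floor below 0.002 m and angle between blank's own z axis and vertical below 0.06 rad and contact force between the fingers and blank below 0.1 N and value of joint carriage between -0.005 and 0.005 m), for 0.2 s.
2. the plunger is pulled clear of its hole (value of joint plunger above 0.0085 m), for 0.05 s.
At the end, for the whole second after the job is handed in: Nest under the red plate's bush (3 mm); pin fully home there (plunger below 1.5 mm); fingers still on the knob, knob pressed on its barrel with over 9 N (the spring alone gives 6 N); blank flange down on the nest floor (2 mm), centred (4 mm), upright (0.06 rad) (horizontal distance between nest_floor and drill_bush below 0.003 m and value of joint plunger below 0.0015 m and contact force between knob and barrel above 9 N and contact force between the fingers and knob above 2 N and horizontal distance between blank and nest_floor below 0.004 m and z of blank in the frame of nest_floor below 0.002 m and angle between blank's own z axis and vertical below 0.06 rad); the arm keeps its last pose, push and grip.
It fails at once if a brass bush is shifted more than 20 mm or knocked over (distance of any of brass_a, brass_b from where it was at the start of the episode above 0.02 m or angle between any of brass_a, brass_b's own z axis and vertical above 0.5 rad).
It fails at once if a hand tool, the V-block or the oiler is shifted more than 20 mm (distance of any of wrench, brush, vblock, oiler from where it was at the start of the episode above 0.02 m).
It also fails if it takes over 67 s, if anything falls off the work surface, if the arm or the gripper's body presses on something with over 40 N, if the wrist force passes 120 N, or if a joint passes its speed limit or range.

## Working session

There is one attempt and no reset: what is moved stays moved. The work goes in short steps, Python scripts to look and compute and a tool call to move; the robot and the scene stay as the last step left them, time stands still between calls to the robot, and variables do not carry over. Pictures are saved under pics/ and viewed, at most 10 in all, crops included, and the job is handed in when it is done.

Besides the shell and the picture viewer there is one more tool, called after "Emit:" as name([rows], argument=value, ...), one row to a line, values as JSON. servo_tool: Moves the arm, as the interface text tells. Its arguments: {"type":"object","properties":{"targets":{"type":"array","items":{"type":"array","items":{"type":"number"}}}},"required":["targets"]}

```bash
mkdir -p pics; cat > h.py <<'E'
import numpy as np, cv2
from station import r
def cap(n,f=None):
    c=r.capture(n); c['pixels']=np.asarray(c['pixels'])
    if f: cv2.imwrite(f'pics/{f}.png',c['pixels'][:,:,::-1]); np.save(f'pics/{f}.npy',c,allow_pickle=True)
    return c
def ray(c,u,v):
    T=np.asarray(c['world_from_camera']); d=T[:3,:3]@np.array([(u-c['cx'])/c['fx'],(v-c['cy'])/c['fy'],1]); return T[:3,3],d
def onz(c,u,v,z):
    o,d=ray(c,u,v); return o+d*(z-o[2])/d[2]
def proj(c,p):
    T=np.asarray(c['world_from_camera']); q=T[:3,:3].T@(np.asarray(p)-T[:3,3]); return c['fx']*q[0]/q[2]+c['cx'],c['fy']*q[1]/q[2]+c['cy']
def load(f): return np.load(f'pics/{f}.npy',allow_pickle=True).item()
E
python3 - <<'E'
from h import *
for n in('top','side'):
    c=cap(n,n+'0'); print(n,c['fx'],c['cx'],c['cy'],np.round(c['world_from_camera'],3).tolist())
s=r.sense(); print(s['time_s'],s['tcp_pos'],np.round(s['ee_rot'],3).tolist(),s['wrist_force'],s['gripper_width'])
E
```

```text
top 397.67390211923026 315.54627632496096 201.42582845140132 [[0.022, -0.985, 0.174, 0.344], [-1.0, -0.021, 0.004, -0.001], [-0.0, -0.174, -0.985, 1.051], [0.0, 0.0, 0.0, 1.0]]
side 459.9820480020451 325.3134790534484 194.40549475005022 [[-0.881, -0.362, 0.304, 0.176], [-0.472, 0.685, -0.555, 0.614], [-0.008, -0.632, -0.775, 0.97], [0.0, 0.0, 0.0, 1.0]]
0.1 [0.2776804  0.55936382 0.23858939] [[0.896, -0.445, -0.001], [-0.445, -0.896, -0.002], [0.0, 0.002, -1.0]] [ 0.17657278 -0.71641669  0.67822316] 1.0016421459230427
```

View pics/top0.png

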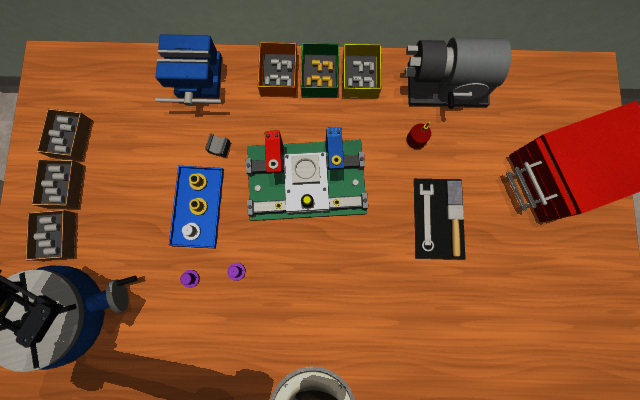

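View pics/side0.png

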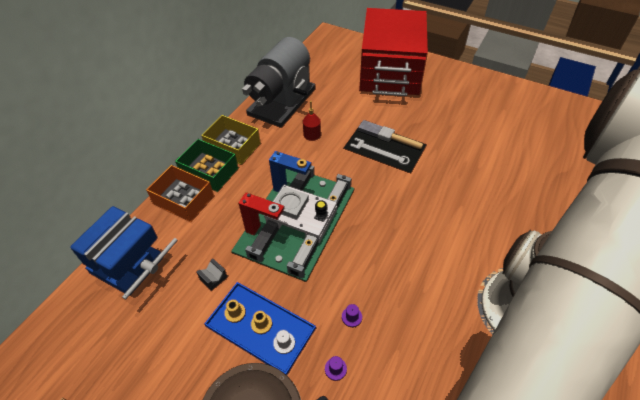

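Top view: the tray holds the silvery blank at (191,231) and brass bushes at (198,181) and (197,206). Purple decoys stand outside it at (190,278) and (236,271). The jig has its nest at (305,170), knob at (307,201), red plate at (273,150) on the left (+y), and blue bracket at (336,150). I choose (191,231) and check it in a close crop.

```bash
python3 - <<'E'
from h import *
c=load('top0'); s=load('side0')
a=cv2.resize(c['pixels'][120:260,165:375],None,fx=3.8,fy=3.8,interpolation=cv2.INTER_CUBIC)
cv2.imwrite('pics/crop_t.png',a[:,:,::-1][:600])
hs=lambda c:cv2.cvtColor(c['pixels'],cv2.COLOR_RGB2HSV)
def comps(m,nm,box):
    x0,x1,y0,y1=box; k=np.zeros_like(m); k[y0:y1,x0:x1]=m[y0:y1,x0:x1]
    n,l,st,ce=cv2.connectedComponentsWithStats(k)
    for i in range(1,n):
        if st[i,4]>12: print(nm,st[i].tolist(),ce[i].round(1).tolist())
for c_,n,bx in((c,'top',(165,225,165,250)),(s,'side',(200,320,280,375))):
    h=hs(c_); comps(((h[...,1]<60)&(h[...,2]>90)).astype(np.uint8),n+' silver',bx)
bt=(240,375,120,225); bs=(230,360,145,280)
for c_,n,bx in((c,'top',bt),(s,'side',bs)):
    h=hs(c_)
    comps(((h[...,0]>45)&(h[...,0]<85)&(h[...,1]>90)).astype(np.uint8),n+' green',bx)
    comps((h[...,2]<45).astype(np.uint8),n+' black',bx)
    comps(((h[...,0]>18)&(h[...,0]<35)&(h[...,1]>120)&(h[...,2]>120)).astype(np.uint8),n+' yel',bx)
    comps((((h[...,0]<6)|(h[...,0]>174))&(h[...,1]>150)&(h[...,2]>60)).astype(np.uint8),n+' red',bx)
E
```

```text
top silver [182, 223, 18, 17, 199] [190.3, 230.8]
side silver [274, 330, 21, 24, 324] [283.5, 341.4]
top green [343, 140, 19, 16, 262] [351.5, 147.2]
top green [283, 142, 45, 15, 422] [305.0, 147.6]
top green [248, 145, 18, 16, 245] [256.4, 152.5]
top green [328, 168, 37, 29, 936] [345.2, 182.1]
top green [249, 172, 36, 30, 936] [267.0, 186.6]
top green [250, 208, 117, 12, 601] [308.2, 213.8]
top black [326, 134, 2, 18, 27] [326.3, 144.0]
top black [274, 140, 10, 44, 133] [279.9, 167.8]
top black [327, 163, 37, 11, 95] [346.4, 167.8]
top black [247, 171, 25, 5, 69] [258.1, 172.6]
top black [331, 174, 7, 6, 17] [334.0, 176.4]
top black [301, 195, 12, 13, 75] [307.1, 202.4]
top black [329, 207, 38, 4, 72] [348.3, 208.1]
top black [249, 210, 37, 7, 78] [267.1, 212.8]
top yel [332, 155, 9, 10, 55] [335.9, 159.8]
top yel [303, 196, 8, 7, 40] [306.6, 199.1]
top yel [333, 199, 7, 7, 20] [336.0, 201.8]
top yel [275, 203, 7, 6, 22] [277.7, 205.4]
top red [265, 130, 16, 42, 521] [272.6, 149.6]
side green [230, 152, 7, 24, 127] [232.4, 163.2]
side green [286, 169, 11, 16, 113] [289.8, 175.9]
side green [304, 176, 31, 22, 382] [318.6, 186.5]
side green [300, 188, 53, 92, 548] [326.4, 234.3]
side green [267, 190, 11, 10, 57] [271.9, 194.8]
side green [232, 214, 34, 44, 353] [247.1, 239.6]
side green [260, 226, 45, 48, 1108] [282.7, 247.7]
side black [345, 145, 15, 9, 62] [352.1, 148.6]
side black [230, 156, 8, 20, 105] [232.8, 165.0]
side black [271, 163, 16, 27, 256] [278.7, 176.5]
side black [290, 169, 23, 21, 166] [301.5, 181.3]
side black [337, 182, 13, 25, 71] [343.3, 193.3]
side black [316, 206, 11, 13, 110] [321.0, 212.3]
side black [247, 220, 34, 43, 396] [265.6, 238.5]
side black [288, 240, 31, 39, 192] [302.2, 264.5]
side yel [298, 160, 8, 6, 33] [301.5, 162.7]
side yel [317, 201, 8, 7, 39] [320.5, 203.9]
side yel [306, 240, 6, 5, 16] [308.5, 241.9]
side red [239, 193, 45, 25, 490] [259.2, 204.6]
```

View pics/crop_t.png

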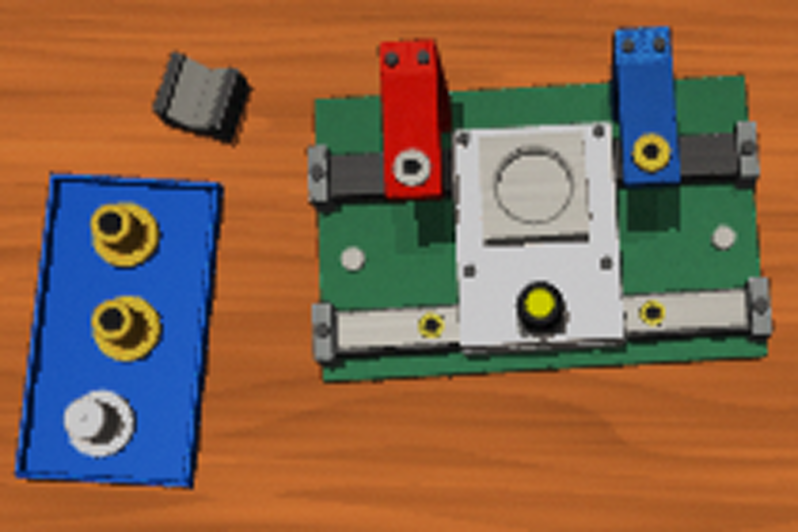

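The crop confirms it: a bare silver blank without bore at top pixel (191,231), with bored brass bushes above it. The red plate with its bush is on the left at (273,164), and the yellow-ringed strip holes are at (278.4,205.3) and (336.8,202.4).

```bash
python3 - <<'E'
from h import *
c=load('top0'); s=load('side0')
def tri(a,b):
    o1,d1=ray(c,*a);o2,d2=ray(s,*b)
    A=np.c_[d1,-d2]; t=np.linalg.lstsq(A,o2-o1,rcond=None)[0]
    return ((o1+d1*t[0]+o2+d2*t[1])/2).round(4),np.linalg.norm(o1+d1*t[0]-o2-d2*t[1]).round(4)
print('knobtop tri',tri((306.6,199.1),(320.5,203.9)),'planes',onz(c,306.6,199.1,.102).round(4),onz(s,320.5,203.9,.102).round(4))
hp=onz(c,278,205.4,.042);hm=onz(c,336.4,202.1,.042); d=hp-hm
print('holes',hp.round(4),hm.round(4),np.linalg.norm(d),'side',onz(s,308.5,241.9,.042).round(4))
yaw=np.arctan2(-d[0],d[1]); print('yaw deg',np.degrees(yaw))
ex=np.array([np.cos(yaw),np.sin(yaw),0]);ey=np.array([-np.sin(yaw),np.cos(yaw),0])
mid=(hp+hm)/2; print('nest from holes',(mid+.085*ex).round(4),'knob from holes',mid.round(4),'nest rim',onz(c,305.5,168.9,.076).round(4))
print('bush',onz(c,273.2,163.9,.136).round(4),'pred',(mid+.085*ex+.075*ey).round(4))
# long tray edge, knob etc
h=cv2.cvtColor(c['pixels'],cv2.COLOR_RGB2HSV)
m=((h[...,0]>100)&(h[...,0]<125)&(h[...,1]>120)).astype(np.uint8); k=np.zeros_like(m);k[160:252,165:228]=m[160:252,165:228]
cn=max(cv2.findContours(k,0,2)[0],key=cv2.contourArea);p=np.array([onz(c,*q[0],.012)[:2] for q in cn],np.float32)
R=cv2.minAreaRect(p);print('tray',R)
g=((h[...,0]>45)&(h[...,0]<85)&(h[...,1]>90)); k=np.zeros_like(m);k[130:225,240:375]=g[130:225,240:375]
ys,xs=np.where(k);p=np.array([onz(c,x,y,.010)[:2] for x,y in zip(xs,ys)],np.float32);print('base',cv2.minAreaRect(p))
for cc,b in((c,(182,200,223,240)),(s,(274,295,330,354))):
    px=cc['pixels'][b[2]-2:b[3]+2,b[0]-2:b[1]+2]; hh=cv2.cvtColor(px,cv2.COLOR_RGB2HSV); q=((hh[...,1]<110)).astype(np.uint8)
    cn=max(cv2.findContours(q,0,1)[0],key=cv2.contourArea)+np.array([b[0]-2,b[2]-2])
    w=np.array([onz(cc,*z[0],.012)[:2] for z in cn],np.float32); print('blank contour z12',cv2.minEnclosingCircle(w),w.min(0),w.max(0), cv2.fitEllipse(w))
E
```

```text
knobtop tri (array([0.5144, 0.0242, 0.1029]), np.float64(0.0037)) planes [0.5163 0.0248 0.102 ] [0.5128 0.0234 0.102 ]
holes [0.5092 0.0995 0.042 ] [ 0.521  -0.0506  0.042 ] 0.15056009517255362 side [0.5062 0.0979 0.042 ]
yaw deg 4.512247094274964
nest from holes [0.5999 0.0312 0.042 ] knob from holes [0.5151 0.0245 0.042 ] nest rim [0.5985 0.0302 0.076 ]
bush [0.5934 0.1054 0.136 ] pred [0.594 0.106 0.042]
tray ((0.5087758302688599, 0.31922557950019836), (0.12252554297447205, 0.21482115983963013), 88.02291107177734)
base ((0.588047444820404, 0.030224397778511047), (0.20409932732582092, 0.3083362579345703), 4.5881547927856445)
blank contour z12 ((0.44255247712135315, 0.3290012776851654), 0.024892356246709824) [0.4202237  0.30422035] [0.46251053 0.3522026 ] ((0.4417116940021515, 0.3284173309803009), (0.042651984840631485, 0.047330234199762344), 164.994384765625)
blank contour z12 ((0.4405614137649536, 0.3267841935157776), 0.026462525129318237) [0.4145297  0.30312183] [0.46227425 0.35134017] ((0.4390769898891449, 0.3266931474208832), (0.04462667554616928, 0.050544142723083496), 42.11610412597656)
```

Emit:
servo_tool([
  [1,-1.5,-0.5,-0.12,60],
  [2,-3,-1,-0.24,46],
  [3,-4.4,-1.5,-0.36,46],
  [4,-5.8,-2,-0.48,46],
  [5,-7.2,-2.5,-0.6,46],
])

```text
time_s: 0.52
tcp_pos: [0.392, 0.393, 0.1819]
ee_rot: [[0.484, -0.875, -0.0], [-0.875, -0.484, -0.0], [0.0, 0.001, -1.0]]
wrist_force: [0.9, 0.3, -0.5]
gripper_width: 0.706
gripper_force: 0.0
```

Emit:
servo_tool([
  [0.2,-0.3,-0.4,-0.12,46],
  [0.42,-0.53,-0.8,-0.24,46],
  [0.42,-0.53,-1.2,-0.36,46],
  [0.42,-0.53,-1.5,-0.43,46],
  [0.42,-0.53,-1.5,-0.43,46],
])

```text
time_s: 0.93
tcp_pos: [0.4034, 0.3772, 0.1353]
ee_rot: [[0.077, -0.997, -0.003], [-0.997, -0.077, -0.004], [0.004, 0.004, -1.0]]
wrist_force: [0.0, 0.5, -0.6]
gripper_width: 0.534
gripper_force: 0.0
```

```bash
python3 - <<'E'
from h import *
a=cap('side','side1');b=cap('top','top1')
s=r.sense(); print(s['time_s'],s['tcp_pos'],np.round(s['ee_rot'],3).tolist(),s['wrist_force'],s['gripper_width'])
cr=[cv2.resize(a['pixels'][230:380,190:390],None,fx=3,fy=3,interpolation=2),cv2.resize(b['pixels'][130:280,150:350],None,fx=3,fy=3,interpolation=2)]
cv2.imwrite('pics/c1.png',cv2.resize(np.hstack(cr),(800,300))[:,:,::-1])
E
```

```text
1.0333 [0.40420419 0.37875905 0.13740727] [[0.082, -0.997, -0.0], [-0.997, -0.082, -0.001], [0.001, 0.0, -1.0]] [ 0.07709638  0.39983475 -0.06201331] 0.532263171772376
```

View pics/c1.png

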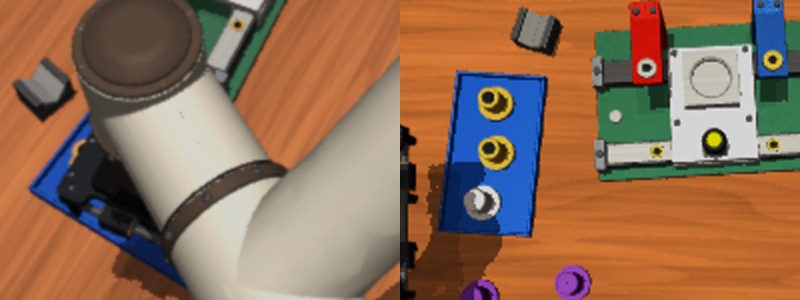

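The right half (top view) shows the blank still in place at the tray's near end, clear of the arm. The left half (side view) is blocked by the arm. I am 36/-51 mm short of the blank.

Emit:
servo_tool([
  [0.6,-0.85,-0.5,0,46],
  [1.21,-1.71,-1,0,46],
  [1.21,-1.71,-1.5,0,46],
  [1.21,-1.71,-2.0,0,46],
  [1.21,-1.71,-2.0,0,46],
])

```text
time_s: 1.45
tcp_pos: [0.4397, 0.3262, 0.0757]
ee_rot: [[0.08, -0.997, -0.003], [-0.997, -0.08, -0.003], [0.003, 0.003, -1.0]]
wrist_force: [-0.8, -0.5, -0.1]
gripper_width: 0.531
gripper_force: 0.0
```

```bash
python3 - <<'E'
from h import *
b=cap('top','top2');
s=r.sense(); print(s['time_s'],s['tcp_pos'],np.round(s['ee_rot'],3).tolist(),s['wrist_force'],s['gripper_width'])
cv2.imwrite('pics/c2.png',cv2.resize(b['pixels'][160:270,130:280],None,fx=4,fy=4,interpolation=2)[:,:,::-1])
E
```

```text
1.5 [0.44028835 0.32720889 0.07716827] [[0.081, -0.997, -0.001], [-0.997, -0.081, -0.002], [0.002, 0.001, -1.0]] [ 0.85415638  0.69006532 -0.3737667 ] 0.5310877497929181
```

View pics/c2.png

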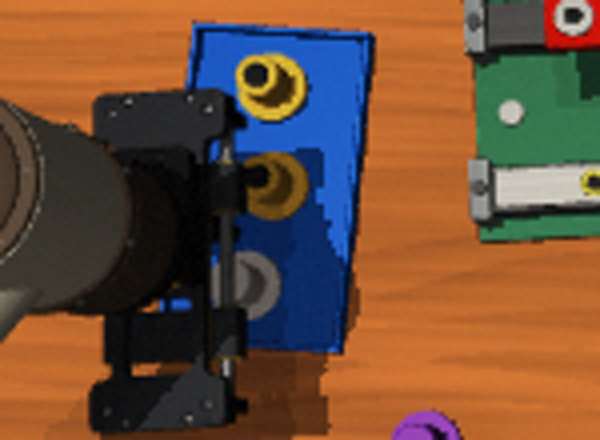

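The picture shows the gripper straddling the blank (crop (255,285)) along x. The nearest brass is at (275,185), beyond the finger. I descend and close.

Emit:
servo_tool([
  [0,0.01,-0.5,0,46],
  [0,0.01,-1.0,0,46],
  [0,0.01,-1.44,0,46],
  [0,0.01,-1.44,0,46],
  [0,0.01,-1.44,0,20],
])

```text
time_s: 1.92
tcp_pos: [0.4408, 0.3288, 0.0354]
ee_rot: [[0.082, -0.997, 0.001], [-0.997, -0.082, 0.0], [-0.0, -0.001, -1.0]]
wrist_force: [0.6, 0.3, -0.1]
gripper_width: 0.499
gripper_force: 0.0
```

Emit:
servo_tool([
  [0,0,0,0,20],
  [0,0,0,0,20],
  [0,0,0,0,20],
  [0,0,0,0,20],
  [0,0,0,0,20],
])

```text
time_s: 2.33
tcp_pos: [0.4409, 0.3286, 0.0356]
ee_rot: [[0.08, -0.997, 0.001], [-0.997, -0.08, 0.001], [-0.001, -0.001, -1.0]]
wrist_force: [-2.4, 0.1, 6.0]
gripper_width: 0.303
gripper_force: 30.0
```

Emit:
servo_tool([
  [0,0,1.0,0,20],
  [0,0,2.2,0,20],
  [0,0,3.4,0,20],
  [0,0,4.6,0,20],
  [0.1,-0.3,5.4,0,20],
])

```text
time_s: 2.75
tcp_pos: [0.4442, 0.3203, 0.2001]
ee_rot: [[0.082, -0.997, 0.004], [-0.997, -0.082, 0.004], [-0.003, -0.004, -1.0]]
wrist_force: [0.9, 0.0, -1.6]
gripper_width: 0.31
gripper_force: 30.0
```

Emit:
servo_tool([
  [0.5,-1,0,0,20],
  [1,-2,0,0,20],
  [1.5,-3,0,0,20],
  [2,-4,0,0,20],
  [2.5,-5,0,0,20],
])

```text
time_s: 3.17
tcp_pos: [0.5185, 0.1673, 0.1962]
ee_rot: [[0.08, -0.997, -0.001], [-0.997, -0.08, -0.0], [0.0, 0.001, -1.0]]
wrist_force: [0.4, 0.5, -1.4]
gripper_width: 0.307
gripper_force: 30.0
```

Emit:
servo_tool([
  [0.5,-1,0,0,20],
  [1,-2,0,0,20],
  [1.5,-3,0,0,20],
  [2,-4,0,0,20],
  [2,-4,0,0,20],
])

```text
time_s: 3.58
tcp_pos: [0.5799, 0.0444, 0.1957]
ee_rot: [[0.074, -0.997, -0.001], [-0.997, -0.074, -0.001], [0.001, 0.001, -1.0]]
wrist_force: [0.6, 0.3, -1.4]
gripper_width: 0.303
gripper_force: 30.0
```

```bash
python3 - <<'E'
from h import *
b=cap('top','top3');a=cap('side','side3')
s=r.sense(); print(s['time_s'],s['tcp_pos'],np.round(s['ee_rot'],3).tolist(),s['wrist_force'],s['gripper_width'])
t=np.array([.5985,.0307]); print((t-s['tcp_pos'][:2])/.03)
cv2.imwrite('pics/c3.png',np.hstack([cv2.resize(x,(400,400)) for x in (b['pixels'][110:260,210:360],a['pixels'][140:290,220:370])])[:,:,::-1])
E
```

```text
3.6833 [0.57833287 0.04746962 0.1956196 ] [[0.077, -0.997, -0.002], [-0.997, -0.077, -0.0], [-0.0, 0.002, -1.0]] [ 0.00856959 -0.20500904 -1.17024091] 0.30560161120870216
[ 0.67223754 -0.55898728]
```

View pics/c3.png

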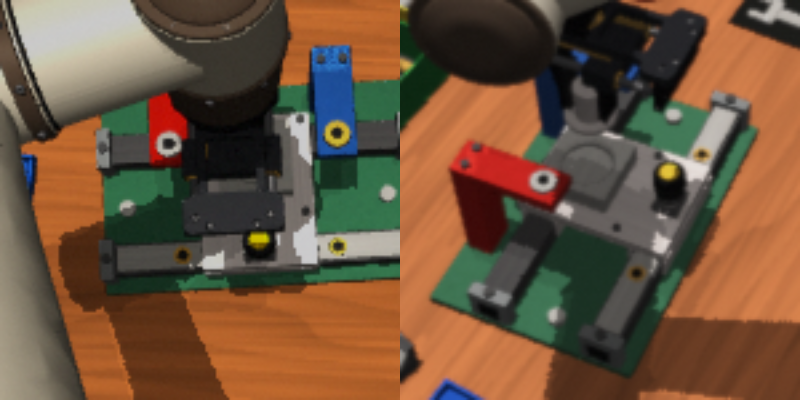

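Left (top view): the gripper is over the nest, still short of it. Right (side view): the blank hangs upright at crop (590,105), and the pocket is at crop (585,165), i.e. side pixel (289.4,201.9).

```bash
python3 - <<'E'
from h import *
s=load('side3'); s0=load('side0')
print('nest side',onz(s,289.4,201.9,.076).round(4),'bush side',onz(s,220+543*.375,140+180*.375,.136).round(4))
t=r.sense()['tcp_pos']; b=np.array(t)-[0,.0009,.0306]
print('pred flange bottom px',proj(s,b),'hub top',proj(s,b+[0,0,.042]))
cv2.imwrite('pics/c4.png',cv2.resize(s['pixels'][155:225,260:330],(600,600),interpolation=2)[:,:,::-1])
for nm,p in(('n',[.5975,.030,.076]),):print(proj(s,p))
E
```

```text
nest side [0.5941 0.0362 0.076 ] bush side [ 0.2864 -0.0544  0.136 ]
pred flange bottom px (np.float64(290.32687748057765), np.float64(183.6153681446916)) hub top (np.float64(289.0786130260964), np.float64(171.39176759577092))
(np.float64(289.51866700447374), np.float64(199.68378244847554))
```

View pics/c4.png

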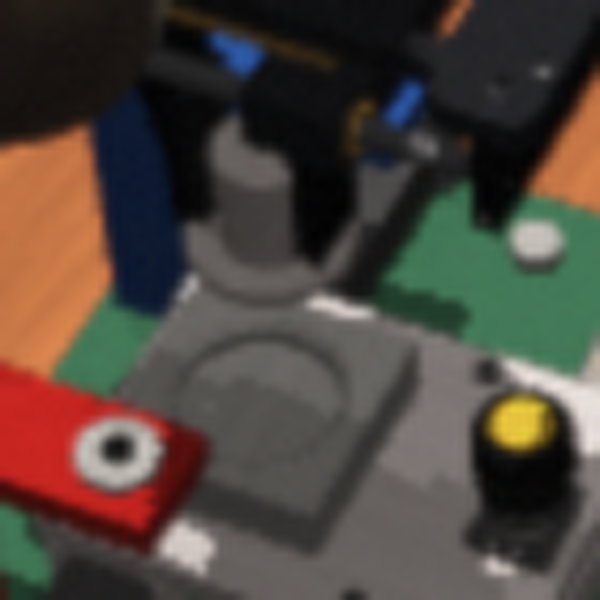

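The blank hangs upright, with its flange at crop (268,247) and the pocket at about (262,399). Side and top estimates of the nest differ by ~3 mm, so I will refine from the unobstructed first pictures.

```bash
python3 - <<'E'
from h import *
out=[]
for f,(x,y) in(('top0',(290,152)),('side0',(272,182))):
    g=cv2.cvtColor(load(f)['pixels'],cv2.COLOR_RGB2GRAY)[y:y+40,x:x+40]
    g=np.clip((g.astype(float)-90)*255/150,0,255).astype(np.uint8)
    out.append(cv2.resize(g,(400,400),interpolation=2))
o=np.hstack(out)
c=load('top0');s=load('side0')
o=cv2.cvtColor(o,cv2.COLOR_GRAY2BGR)
th=np.linspace(0,2*np.pi,37)
for cc,x,y,ox in((c,290,152,0),(s,272,182,400)):
    for t in th:
        p=proj(cc,[.5975+.0273*np.cos(t),.030+.0273*np.sin(t),.076]); cv2.circle(o,(int((p[0]-x+.5)*10+ox),int((p[1]-y+.5)*10)),1,(0,0,255),-1)
cv2.imwrite('pics/c5.png',o)
E
```

```text
(no output)
```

View pics/c5.png

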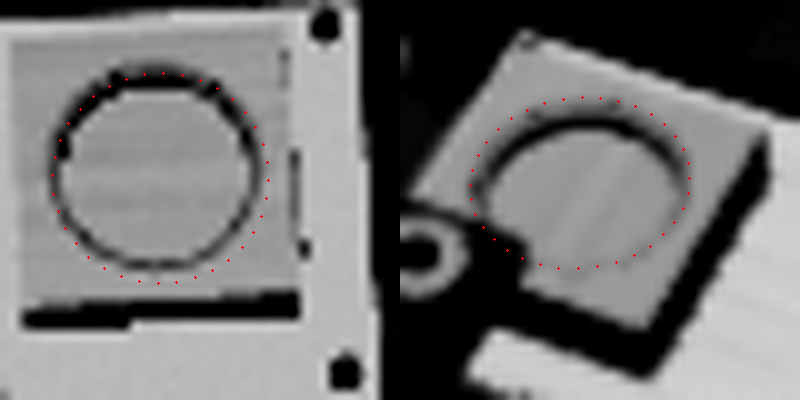

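```bash
python3 - <<'E'
from h import *
c=load('top0');s=load('side0')
f=lambda cc,x,y,ox,P:np.array([onz(cc,(a-ox)/10+x-.5,b/10+y-.5,.076)[:2] for a,b in P])
S=f(s,272,182,400,[(525,35),(767,133),(650,330),(412,195)]);T=f(c,290,152,0,[(10,40),(288,25),(297,293),(22,312)])
for Q in(S,T):print(Q.round(4).tolist(),Q.mean(0).round(4),[round(float(np.linalg.norm(Q[i]-Q[i-1])),4) for i in range(4)])
print('ring top',f(c,290,152,0,[(154,167)]))
for t,b in(('knob',[.5144,.0242,.09]),):pass
E
```

```text
[[0.6347, -0.0046], [0.5641, -0.0054], [0.5588, 0.0615], [0.6323, 0.0531]] [0.5975 0.0262] [0.0578, 0.0706, 0.0671, 0.074]
[[0.6328, 0.0693], [0.6383, -0.0013], [0.5685, -0.005], [0.5621, 0.064]] [0.6004 0.0317] [0.0709, 0.0708, 0.0699, 0.0692]
ring top [[0.60033147 0.03180059]]
```

Emit:
servo_tool([
  [0.35,-0.28,0,0,20],
  [0.67,-0.55,-0.3,0,20],
  [0.67,-0.55,-1.2,0,20],
  [0.67,-0.55,-2.1,0,20],
  [0.67,-0.55,-2.65,0,20],
])

```text
time_s: 4.1
tcp_pos: [0.5974, 0.0325, 0.1135]
ee_rot: [[0.08, -0.997, -0.004], [-0.997, -0.08, -0.0], [-0.0, 0.004, -1.0]]
wrist_force: [0.3, 0.2, -2.0]
gripper_width: 0.311
gripper_force: 30.0
```

Emit:
servo_tool([
  [0,0,-0.1,0,20],
  [0,0,-0.2,0,20],
  [0,0,-0.3,0,20],
  [0,0,-0.35,0,20],
  [0,0,-0.35,0,20],
])

```text
time_s: 4.52
tcp_pos: [0.5992, 0.0327, 0.1073]
ee_rot: [[0.08, -0.997, 0.002], [-0.997, -0.08, 0.0], [-0.0, -0.002, -1.0]]
wrist_force: [0.4, 0.1, -0.5]
gripper_width: 0.311
gripper_force: 30.0
```

Emit:
servo_tool([
  [0,-0.05,-0.05,0,20],
  [0,-0.05,-0.1,0,20],
  [0,-0.05,-0.15,0,20],
  [0,-0.05,-0.2,0,20],
  [0,-0.05,-0.2,0,20],
])

```text
time_s: 4.93
tcp_pos: [0.5985, 0.0309, 0.1002]
ee_rot: [[0.08, -0.997, -0.0], [-0.997, -0.08, 0.0], [-0.0, 0.0, -1.0]]
wrist_force: [-0.2, -0.1, -1.8]
gripper_width: 0.305
gripper_force: 30.0
```

Emit:
servo_tool([
  [0,0,-0.03,0,20],
  [0,0,-0.06,0,20],
  [0,0,-0.09,0,20],
  [0,0,-0.12,0,20],
  [0,0,-0.12,0,20],
])

```text
time_s: 5.35
tcp_pos: [0.5988, 0.0308, 0.0996]
ee_rot: [[0.081, -0.997, 0.001], [-0.997, -0.081, -0.001], [0.001, -0.001, -1.0]]
wrist_force: [-5.3, 0.6, 11.6]
gripper_width: 0.31
gripper_force: 30.0
```

Emit:
servo_tool([
  [0,0,0.05,0,30],
  [0,0,0.05,0,46],
  [0,0,0.05,0,46],
  [0,0,0.05,0,46],
  [0,0,0.05,0,46],
])

```text
time_s: 5.77
tcp_pos: [0.5986, 0.0309, 0.098]
ee_rot: [[0.08, -0.997, -0.001], [-0.997, -0.08, -0.0], [0.0, 0.001, -1.0]]
wrist_force: [0.1, -0.1, -0.3]
gripper_width: 0.511
gripper_force: 0.0
```

Emit:
servo_tool([
  [0,0,0.8,0,46],
  [0,0,2,0,46],
  [0,0,3,0,46],
  [-1,0,3.5,0.12,46],
  [-2,-0.2,3.5,0.24,46],
])

```text
time_s: 6.18
tcp_pos: [0.5413, 0.0259, 0.207]
ee_rot: [[0.321, -0.947, 0.008], [-0.947, -0.321, 0.002], [0.001, -0.009, -1.0]]
wrist_force: [0.3, 0.1, 0.6]
gripper_width: 0.527
gripper_force: 0.0
```

```bash
python3 - <<'E'
from h import *
a=cap('side','side6');b=cap('top','top6')
s=r.sense(); print(s['time_s'],s['tcp_pos'],np.round(s['ee_rot'],3).tolist(),s['wrist_force'],s['gripper_width'])
cv2.imwrite('pics/c6.png',np.hstack([cv2.resize(x,(400,400)) for x in (b['pixels'][130:230,255:355],a['pixels'][150:250,245:345])])[:,:,::-1])
E
```

```text
6.2833 [0.53482216 0.02419379 0.20396919] [[0.316, -0.949, -0.002], [-0.949, -0.316, 0.001], [-0.001, 0.001, -1.0]] [-0.02470711  0.04937735 -0.03148953] 0.5300110863950971
```

View pics/c6.png

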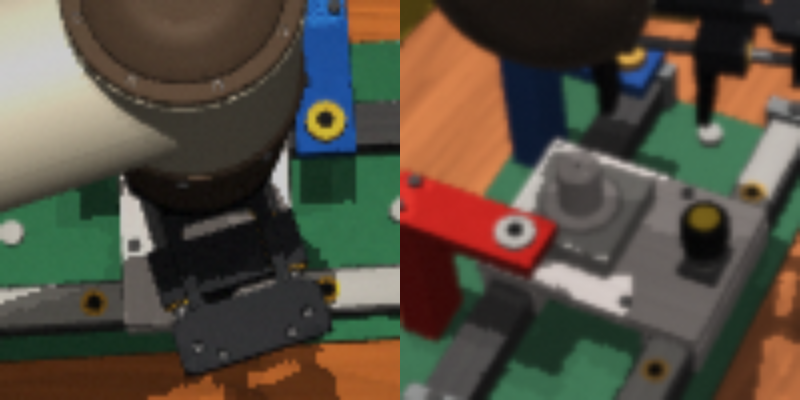

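Left: the fingers have lifted away. Right: the blank stands upright in the pocket at crop (575,190), flange flush with the rim; the knob is at (705,230). Now the knob: turn +76° and move -20 mm in x.

Emit:
servo_tool([
  [-0.2,0,-0.2,0.12,60],
  [-0.4,0,-0.4,0.24,60],
  [-0.6,0,-0.6,0.36,60],
  [-0.68,0,-0.8,0.48,60],
  [-0.68,0,-1,0.6,60],
])

```text
time_s: 6.7
tcp_pos: [0.5179, 0.0249, 0.1727]
ee_rot: [[0.799, -0.602, -0.001], [-0.602, -0.799, -0.0], [-0.0, 0.001, -1.0]]
wrist_force: [0.1, -0.5, -0.7]
gripper_width: 0.681
gripper_force: 0.0
```

Emit:
servo_tool([
  [0,0,-0.1,0.12,60],
  [0,0,-0.2,0.24,60],
  [0,0,-0.3,0.36,60],
  [0,0,-0.4,0.48,60],
  [0,0,-0.5,0.6,60],
])

```text
time_s: 7.12
tcp_pos: [0.5186, 0.0249, 0.1577]
ee_rot: [[0.999, -0.046, -0.001], [-0.046, -0.999, -0.0], [-0.001, 0.0, -1.0]]
wrist_force: [0.4, 0.1, -0.5]
gripper_width: 0.69
gripper_force: 0.0
```

Emit:
servo_tool([
  [0,0,0,0.12,60],
  [0,0,0,0.13,60],
  [0,0,0,0.13,60],
  [0,0,0,0.13,60],
  [0,0,0,0.13,60],
])

```text
time_s: 7.53
tcp_pos: [0.5184, 0.0249, 0.1583]
ee_rot: [[0.997, 0.077, -0.0], [0.077, -0.997, -0.0], [-0.0, 0.0, -1.0]]
wrist_force: [0.8, -0.7, -1.6]
gripper_width: 0.691
gripper_force: 0.0
```

Emit:
servo_tool([
  [-0.13,-0.02,-0.4,0,60],
  [-0.13,-0.02,-1.0,0,60],
  [-0.13,-0.02,-1.6,0,60],
  [-0.13,-0.02,-2.24,0,60],
  [-0.13,-0.02,-2.24,0,60],
])

```text
time_s: 7.95
tcp_pos: [0.5119, 0.0236, 0.088]
ee_rot: [[0.997, 0.077, -0.007], [0.077, -0.997, -0.002], [-0.007, 0.001, -1.0]]
wrist_force: [-0.7, -0.1, 0.1]
gripper_width: 0.688
gripper_force: 0.0
```

Emit:
servo_tool([
  [0,0,0,0,40],
  [0,0,0,0,20],
  [0,0,0,0,20],
  [0,0,0,0,20],
  [0,0,0,0,20],
])

```text
time_s: 8.37
tcp_pos: [0.5149, 0.0245, 0.0921]
ee_rot: [[0.997, 0.079, 0.002], [0.079, -0.997, 0.001], [0.002, -0.0, -1.0]]
wrist_force: [0.4, 0.1, -0.4]
gripper_width: 0.395
gripper_force: 0.0
```

Emit:
servo_tool([
  [0,0,0,0,20],
  [0,0,0,0,20],
  [0,0,0,0,20],
  [0,0,0,0,20],
  [0,0,0,0,20],
])

```text
time_s: 8.78
tcp_pos: [0.5147, 0.0244, 0.0918]
ee_rot: [[0.997, 0.079, 0.001], [0.079, -0.997, 0.0], [0.001, 0.0, -1.0]]
wrist_force: [-1.2, -0.4, 5.9]
gripper_width: 0.335
gripper_force: 30.0
```

Emit:
servo_tool([
  [0,0,0.08,0,20],
  [0,0,0.16,0,20],
  [0,0,0.24,0,20],
  [0,0,0.32,0,20],
  [0,0,0.36,0,20],
])

```text
time_s: 9.2
tcp_pos: [0.5145, 0.0244, 0.1015]
ee_rot: [[0.997, 0.079, 0.0], [0.079, -0.997, 0.0], [0.0, -0.0, -1.0]]
wrist_force: [4.9, -0.6, -10.5]
gripper_width: 0.337
gripper_force: 30.0
```

Emit:
servo_tool([
  [0,0,0,0,20],
  [0,0,0,0,20],
  [0,0,0,0,20],
  [0,0,0,0,20],
  [0,0,0,0,20],
])

```text
time_s: 9.62
tcp_pos: [0.5146, 0.0244, 0.1015]
ee_rot: [[0.997, 0.079, 0.0], [0.079, -0.997, 0.0], [0.0, -0.0, -1.0]]
wrist_force: [5.7, 0.5, -11.5]
gripper_width: 0.334
gripper_force: 30.0
```

Emit:
servo_tool([
  [0.03,0,0.04,0,20],
  [0.03,0,0.04,0,20],
  [0.02,0.1,0.04,0,20],
  [0.01,0.3,0.04,0,20],
  [-0.01,0.5,0.04,0,20],
])

```text
time_s: 10.03
tcp_pos: [0.5134, 0.0392, 0.1028]
ee_rot: [[0.997, 0.078, -0.001], [0.078, -0.997, -0.001], [-0.001, 0.001, -1.0]]
wrist_force: [4.5, -1.4, -11.2]
gripper_width: 0.332
gripper_force: 30.0
```

Emit:
servo_tool([
  [-0.03,0.3,0,0,20],
  [-0.05,0.6,0,0,20],
  [-0.07,0.9,0,0,20],
  [-0.1,1.2,0,0,20],
  [-0.1,1.2,0,0,20],
])

```text
time_s: 10.45
tcp_pos: [0.5104, 0.0773, 0.1029]
ee_rot: [[0.997, 0.08, -0.001], [0.08, -0.997, 0.001], [-0.001, -0.001, -1.0]]
wrist_force: [2.0, 0.9, -10.4]
gripper_width: 0.34
gripper_force: 30.0
```

Emit:
servo_tool([
  [-0.02,0.2,0,0,20],
  [-0.03,0.4,0,0,20],
  [-0.05,0.62,0,0,20],
  [-0.05,0.62,-0.05,0,20],
  [-0.05,0.62,-0.05,0,20],
])

```text
time_s: 10.87
tcp_pos: [0.5091, 0.0946, 0.1013]
ee_rot: [[0.997, 0.079, -0.001], [0.079, -0.997, 0.001], [-0.001, -0.001, -1.0]]
wrist_force: [-0.0, 1.6, -10.1]
gripper_width: 0.335
gripper_force: 30.0
```

Emit:
servo_tool([
  [0,0,-0.05,0,20],
  [0,0,-0.1,0,20],
  [-0.002,0.02,-0.1,0,20],
  [-0.004,0.04,-0.1,0,20],
  [-0.004,0.04,-0.1,0,20],
])

```text
time_s: 11.28
tcp_pos: [0.5092, 0.0945, 0.0996]
ee_rot: [[0.997, 0.079, -0.0], [0.079, -0.997, -0.001], [-0.0, 0.001, -1.0]]
wrist_force: [-3.8, -0.8, 1.7]
gripper_width: 0.336
gripper_force: 30.0
```

Emit:
servo_tool([
  [-0.02,0.04,-0.05,0,20],
  [-0.02,0.08,-0.05,0,20],
  [-0.02,0.11,-0.05,0,20],
  [-0.02,0.14,-0.05,0,20],
  [-0.02,0.16,-0.05,0,20],
])

```text
time_s: 11.7
tcp_pos: [0.5087, 0.0998, 0.0965]
ee_rot: [[0.997, 0.079, -0.001], [0.079, -0.997, -0.001], [-0.001, 0.0, -1.0]]
wrist_force: [0.6, -1.4, -7.8]
gripper_width: 0.334
gripper_force: 30.0
```

The pin is entering the hole. I lower and press.

Emit:
servo_tool([
  [0,0,-0.05,0,20],
  [0,0,-0.1,0,20],
  [0,0,-0.15,0,20],
  [0,0,-0.2,0,20],
  [0,0,-0.2,0,20],
])

```text
time_s: 12.12
tcp_pos: [0.5087, 0.0999, 0.0919]
ee_rot: [[0.997, 0.079, -0.0], [0.079, -0.997, -0.0], [-0.0, 0.0, -1.0]]
wrist_force: [-2.7, -1.8, 1.2]
gripper_width: 0.334
gripper_force: 30.0
```

Emit:
servo_tool([
  [0,0,-0.03,0,20],
  [0,0,-0.06,0,20],
  [0,0,-0.09,0,20],
  [0,0,-0.1,0,20],
  [0,0,-0.1,0,20],
])

```text
time_s: 12.53
tcp_pos: [0.5088, 0.0999, 0.0916]
ee_rot: [[0.997, 0.08, 0.001], [0.08, -0.997, -0.0], [0.001, 0.001, -1.0]]
wrist_force: [-9.4, -0.9, 17.9]
gripper_width: 0.335
gripper_force: 30.0
```

Emit:
servo_tool([
  [0,0,0,0,20],
  [0,0,0,0,20],
  [0,0,0,0,20],
  [0,0,0,0,20],
  [0,0,0,0,20],
])

```text
time_s: 12.95
tcp_pos: [0.5088, 0.0999, 0.0916]
ee_rot: [[0.997, 0.08, 0.001], [0.08, -0.997, -0.0], [0.001, 0.0, -1.0]]
wrist_force: [-9.8, -1.4, 18.0]
gripper_width: 0.336
gripper_force: 30.0
```

```bash
python3 - <<'E'
from h import *
a=cap('side','side7');b=cap('top','top7')
print(r.sense()['wrist_force'])
cv2.imwrite('pics/c7.png',np.hstack([cv2.resize(x,(400,400),interpolation=2) for x in (b['pixels'][130:230,220:320],a['pixels'][160:280,215:335])])[:,:,::-1])
E
```

```text
[-10.10300438  -1.21434576  17.77559711]
```

View pics/c7.png

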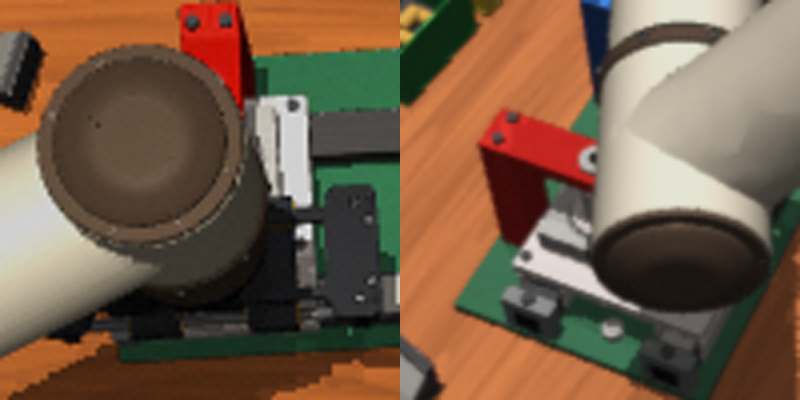

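The side view shows the nest with the blank under the red arm at crop (575,210). The knob is held at home height with about 18 N pressing down, so I hand in.

```bash
python3 -c "
from station import r
print(r.finish_job())"
```

```text
the job is handed in; nothing more can be done
None
```

I handed the job in with the blank seated in the nest and indexed under the red drill-bush plate, the pin at home height, and the gripper still on the knob pressing it down with about 18 N; no verdict came back.

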